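# Pin the swing-out tray of the toolbox shut

## Task

Swing the parts tray on the toolbox's side fully shut, so that the knuckle on its end comes right under the knuckle fixed to the toolbox. Then take the long collared pin from the wooden block (not the short collared pin or the plain rod) and drop it down through both knuckles until its collar rests on the upper one; leave it there, upright, with the tray still shut.

Things in the scene. Friction and masses are not known exactly. Their poses are not given: they have to be found in the camera images.
- tray (a joint): Opening angle (rad) of the tray, an open grey trough on a vertical pivot on the +y side of a fixed grey toolbox (380 x 200 x 130 mm high; lid open to 320 mm on its -y rim). 0 = shut against its stop, knuckles in line; larger = swung out, clockwise from above. Starts 0.3 to 0.55; stays where left; 1 to 3 N at mid-length moves it.
- tray_eye (a point): Centre of the top mouth of the steel knuckle on the tray's free end: upright tube 48 outside, bore 28 right through, from 60 to 85 mm above the floor. Tray's axes: pivot axis 220 mm from here at +x; +y outward from the toolbox. Trough: x 30 to 230, y -30 to 30, walls 4, from 30 to 80 above the floor, empty. Push its outer (+y) wall towards -y to shut.
- box_eye (a point): Centre of the top mouth of the steel knuckle fixed to the toolbox: upright tube 48 outside, bore 28 right through, from 95 to 120 mm above the floor; its bracket is no higher. Toolbox's axes: x along its length to the pivot, +y outward from its side, which is 45 mm away at -y, rim 130 high. With the tray shut, tray_eye is 35 mm straight below.
- hinge_pin: Long collared steel pin, upright in one of 3 holes (75 apart along about the pin's x axis, 30 deep, 15.5 wide) of a fixed wooden block 230 x 70 x 45 mm. Origin at its tip, z up. Shank 14 thick, 0 to 90, round-ended; collar 44 across, 90 to 96; round grip 24 thick, 96 to 136. 130 g. Other holes: pin alike but shank 32; plain rod 14 x 120.

How it is judged (in metres and radians):
On the way, in this order (a step that is already met when the one before it is completed fails the run):
1. the tray is swung fully shut, the two knuckles in line, with the pin not yet in (value of joint tray below 0.05 rad and horizontal distance between hinge_pin and box_eye above 0.05 m), for 0.2 s.
2. the long pin has gone down through both knuckles (z of hinge_pin in the frame of tray_eye below -0.03 m and horizontal distance between hinge_pin and tray_eye below 0.018 m), for 0.2 s.
At the end, for the whole second after the job is handed in: The tray is shut (within 0.08 rad), and the long pin stands at rest in both knuckles: within 10 degrees of upright, its tip within 18 mm sideways of both bores' axes and 82 to 96 mm below the upper knuckle's mouth (90 when its collar rests on the knuckle) (value of joint tray below 0.08 rad and z of hinge_pin in the frame of box_eye between -0.096 and -0.082 m and horizontal distance between hinge_pin and box_eye below 0.018 m and horizontal distance between hinge_pin and tray_eye below 0.018 m and angle between hinge_pin's own z axis and vertical below 0.175 rad and linear speed of hinge_pin below 0.03 m/s); the robot touches nothing.
It also fails if it takes over 64 s, if anything falls off the work surface, if the arm or the gripper's body presses on something with over 40 N, if the wrist force passes 120 N, or if a joint passes its speed limit or range.

## Robot

A 7-joint arm with a two-finger parallel gripper is mounted at the origin on the work surface. World frame = base frame: x ahead of the robot, y to its left, z up, the work surface at z = 0. Lengths are in m, angles in degrees, forces in N, time in s.
With the tool pointing down it reaches from about 0.425 to 0.875 m from the base axis. Payload 4.7 kg.
Tool frame: the origin (TCP) lies at the very end of the fingers, on their centre line; the grasp point (between the pads) lies 19 mm behind it; z points along the fingers, y is the line along which they close (so a half turn about z gives the same grasp; the last joint's range is limited). The gripper opens to 87 mm and grips with 3 to 60 N. Pads are 19 mm wide; open, the fingers measure 117 mm over their backs; the gripper's body (75 mm by 190 mm) begins 51 mm behind the grasp point.
Start: joints at [0.808, 18.392, -4.016, 83.108, 1.295, 78.541, -3.26], TCP at [0.65, -0, 0.223] pointing down, gripper open.
Joint ranges: [-163.93, 163.93], [-17.29, 119.83], [-79.2, 71.16], [3.27, 140.29], [-89.18, 269.18], [5.43, 117.66], [-154.24, 154.24]. Speed limits (degrees/s): [147.25, 147.25, 180, 180, 180, 180, 180].

## Interface

Orientations are given as [roll, pitch, yaw] about the fixed x, y, z axes, in that order (R = Rz(yaw) Ry(pitch) Rx(roll)).
In Python, from cell import telemetry, cams, env gives the robot as it stands.
- The arm moves only by the tool arm_command, never from a script. Its argument "series" is text: rows parted by semicolons, each of 5 numbers parted by spaces: the shift along the tool's x, y, z in mm, then the turn about the tool's z in rad, then the closure in counts, from 0 (fully open) to 255 (shut). A call has 1 to 20 rows; each row shifts and turns the commanded pose from where the row before left it, along the tool's axes as they then stand; what a row does not reach is not made up. A row lasts 1/12 s, in which the tool goes at most 41.7 mm and 7.16 degrees, less where a joint would pass 70% of its speed; a pose out of reach is approached as far as the arm can. A call is refused whole if a number of a shift passes 41.7 or a number of a turn 0.125, either way. A call with a gripper value outside its range is refused whole. The fingers move at their own pace and stop on an object; "squeeze" is the grip in N (left out, the last holds). Time passes only in rows, so rows that do not move let the fingers close. It gives the time, the measured TCP pose, the force, the opening and the grip force at its end, in the units of the state.
- telemetry.get_obs(): the state, without advancing time (a new reading comes with each control period).
- cams.read_camera(name): name is "scene" or "side" or "wrist"; returns the picture (400x640x3 uint8, blue, green, red); there is no depth.
- cams.calibration(name): a dict with "K" (3x3 intrinsics, pixels), "origin" and "rotation" of the camera in the world; the wrist camera has in their place "hand_eye" (4x4, takes a point from camera to tool coordinates, whose origin is the TCP and whose axes are the flange's). Camera axes: x right, y down, z forward; pixel columns grow to the right and rows downward; lengths in m; the calibration is good to about 2 mm. A picture is of the moment at which its call begins: read the wrist's pose just before it. calibration takes no time and is no camera call.
- env.sign_off(): hands the job in; it is judged then, once.
The state is a dict: "time_s": time; "qpos": joint angles; "joint_velocities": joint speeds; "effort": joint torques, N m; "tool_pos": TCP position; "tool_rot": TCP orientation; "force": force on the tool from outside, world axes, zero at the start; "wrist_torque": the same for the moment, N m; "grip_width": finger opening in m; "grasp_force": force on a finger pad.
Only numpy, scipy, OpenCV 4.12 (cv2) and the standard library are available. Lean on these libraries where they do the work, as an engineer would, in place of code of your own. Each camera call takes 0.05 s, during which the arm holds its last target. There are 200 camera calls.

## Working session

There is one attempt and no reset: what is moved stays moved. The work goes in short steps, Python scripts to look and compute and a tool call to move; the robot and the scene stay as the last step left them, time stands still between calls to the robot, and variables do not carry over. Pictures are saved under pics/ and viewed, at most 10 in all, crops included, and the job is handed in when it is done.

Besides the shell and the picture viewer there is one more tool, called after "Request:" as name(argument=value, ...) on one line, values as JSON. arm_command: Moves the arm, as the interface text tells. Its arguments: {"type":"object","properties":{"series":{"type":"string"},"squeeze":{"type":"number"}},"required":["series"]}

```bash
mkdir -p pics; cat > h.py <<'E'
import numpy as np, cv2
from cell import telemetry, cams, env
from scipy.spatial.transform import Rotation as R
def cam(name):
    c=cams.calibration(name); K=np.array(c["K"])
    if name=="wrist":
        o=telemetry.get_obs(); T=np.eye(4); T[:3,:3]=R.from_euler('xyz',o["tool_rot"],degrees=True).as_matrix(); T[:3,3]=o["tool_pos"]
        T=T@np.array(c["hand_eye"]); return K,T[:3,3],T[:3,:3]
    return K,np.array(c["origin"]),np.array(c["rotation"])
def hit(C,u,v,z):
    K,o,r=C; d=r@np.linalg.solve(K,[u,v,1.]); return o+d*(z-o[2])/d[2]
def proj(C,p):
    K,o,r=C; q=K@(r.T@(np.array(p)-o)); return q[:2]/q[2]
E
python3 - <<'E'
from h import *
for n in ["scene","side","wrist"]:
    print(n,cam(n)); cv2.imwrite(f"pics/{n}0.png",cams.read_camera(n))
print(telemetry.get_obs())
E
```

```text
scene (array([[425.28022765,   0.        , 320.3779754 ],
       [  0.        , 425.28022765, 196.80325796],
       [  0.        ,   0.        ,   1.        ]]), array([ 1.13211916, -0.45484995,  0.83884736]), array([-136.05894642,   -0.38590998,   50.96018785]))
side (array([[450.46867221,   0.        , 320.53736813],
       [  0.        , 450.46867221, 199.45856464],
       [  0.        ,   0.        ,   1.        ]]), array([0.54495408, 0.82995098, 0.69879787]), array([-125.30752281,   -0.61581927, -176.97821148]))
wrist (array([[339.78528019,   0.        , 324.00671852],
       [  0.        , 339.78528019, 201.91425748],
       [  0.        ,   0.        ,   1.        ]]), array([0.65063636, 0.06764936, 0.38379402]), array([[ 9.99996437e-01,  1.44031433e-03, -2.24745522e-03],
       [ 8.34016329e-04, -9.68373441e-01, -2.49503874e-01],
       [-2.53573995e-03,  2.49501110e-01, -9.68371192e-01]]))
{'time_s': 0.15, 'qpos': array([ 0.80608185, 18.42821886, -4.013437  , 83.15956411,  1.29390685,
       78.54210704, -3.25995312]), 'joint_velocities': array([ 0.00719756, -0.16709216, -0.03015066, -0.2956071 , -0.07984991,
        0.05160351, -0.06790829]), 'effort': array([ 2.16972071e-04, -4.91794288e+01, -4.04079035e-01, -3.12878716e+01,
       -6.39387709e-02,  4.04033612e-02,  9.90178205e-05]), 'tool_pos': array([ 6.49568510e-01, -4.37747783e-05,  2.21718486e-01]), 'tool_rot': array([-1.79915260e+02,  4.78151067e-03,  9.00011724e+01]), 'force': array([ 0.73895512,  0.44845567, -0.69291351]), 'wrist_torque': array([-0.00922902, -0.02623464, -0.03215386]), 'grasp_force': 0.0, 'grip_width': 0.08719391689315069}
```

View pics/scene0.png

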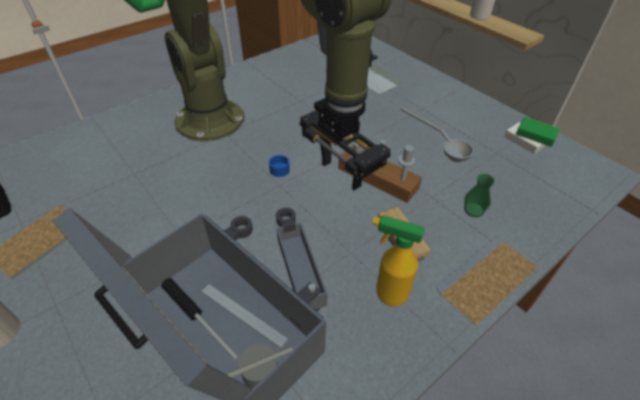

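View pics/side0.png

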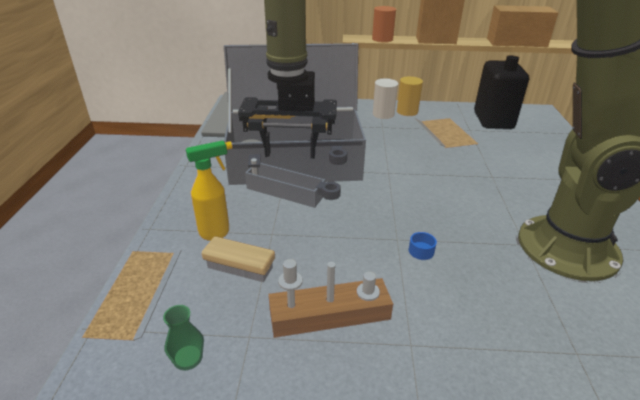

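The scene picture shows the toolbox at lower left with the box knuckle at about (241,226), the tray knuckle at (286,216) and the long pin's collar at (407,160). In the side picture the same three are at (338,156), (330,189) and (290,281). Next I'll enlarge these areas.

```bash
sed -i 's/np.array(c\["rotation"\])/R.from_euler("xyz",c["rotation"],degrees=True).as_matrix()/' h.py
python3 - <<'E'
from h import *
a=cv2.imread("pics/scene0.png");b=cv2.imread("pics/side0.png")
f=lambda i,x,y:cv2.resize(i[y:y+100,x:x+130],None,fx=3,fy=3,interpolation=cv2.INTER_CUBIC)
top=np.hstack([f(a,220,205),f(b,240,140)]);bot=np.hstack([f(a,330,120),f(b,265,245)])
cv2.imwrite("pics/crop.png",np.vstack([top,bot]))
S,D=cam("scene"),cam("side")
print(S,D)
for n,s,d,z in [("box",(241,226),(338,156),.12),("tray",(286,216),(330,189),.085),("collar",(407,160),(290,281),.108+.0)]:
    print(n,hit(S,*s,z),hit(D,*d,z))
E
```

```text
(array([[425.28022765,   0.        , 320.3779754 ],
       [  0.        , 425.28022765, 196.80325796],
       [  0.        ,   0.        ,   1.        ]]), array([ 1.13211916, -0.45484995,  0.83884736]), array([[ 0.62984595,  0.56221595, -0.53591725],
       [ 0.77669087, -0.44990328,  0.44083821],
       [ 0.00673535, -0.6939022 , -0.72003776]])) (array([[450.46867221,   0.        , 320.53736813],
       [  0.        , 450.46867221, 199.45856464],
       [  0.        ,   0.        ,   1.        ]]), array([0.54495408, 0.82995098, 0.69879787]), array([[-0.99855188, -0.03922655,  0.03681602],
       [-0.05271267,  0.57669879, -0.81525449],
       [ 0.01074787, -0.81601458, -0.57793139]]))
box [ 0.55729117 -0.20712738  0.12      ] [ 0.54714844 -0.1830046   0.12      ]
tray [ 0.56921463 -0.09618008  0.085     ] [ 0.56335502 -0.08153031  0.085     ]
collar [0.62579598 0.25308721 0.108     ] [0.62418104 0.25467231 0.108     ]
```

View pics/crop.png

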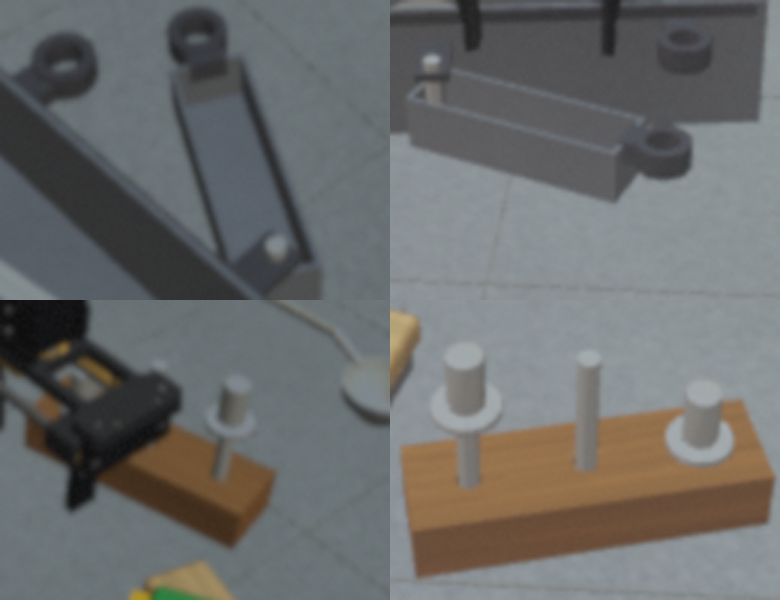

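```bash
python3 - <<'E'
from h import *
S,D=cam("scene"),cam("side")
def tri(s,d):
    P=[C[0]@np.hstack([C[2].T,-(C[2].T@C[1])[:,None]]) for C in (S,D)]
    X=cv2.triangulatePoints(P[0],P[1],np.array(s,float),np.array(d,float)); return X[:3,0]/X[3,0]
for n,s,d,z in [("box",(241.7,224),(338.3,153.3),.12),("tray",(286,217),(331.3,187),.085),("collar",(407,159.3),(290.3,279.7),.111),("grip",(409.3,147.7),(289.7,262.7),.151),("pivot",(312.3,286.5),(254,160.5),.1)]:
    X=tri(s,d);print(n,hit(S,*s,z),hit(D,*d,z),X,proj(S,X)-s,proj(D,X)-d)
for p in [(.405),(0.43)]: pass
# toolbox side bearing: outer rim edge crop pts
print(hit(D,240+(405-390)/3,140+13/3,.13),hit(D,240+(755-390)/3,140+8/3,.13))
print("rod top",hit(D,265+(588-390)/3,245+58/3,.135),"short",hit(D,265+(703-390)/3,245+88/3,.015+.078+.0))
print(hit(S,205,216,.13),hit(S,326,322,.13))
E
```

```text
box [ 0.5533239 -0.2028813  0.12     ] [ 0.54666641 -0.19714249  0.12      ] [ 0.54800381 -0.20174884  0.11624295] [-0.61941974 -0.57643851] [-0.52343347  0.37066168]
tray [ 0.57175603 -0.09801505  0.085     ] [ 0.56048233 -0.09052948  0.085     ] [ 0.56328449 -0.09570764  0.07935074] [-1.18047826 -0.98442426] [-1.11965446  0.69740933]
collar [0.62597395 0.2522258  0.111     ] [0.62358791 0.2543465  0.111     ] [0.62430411 0.25343305 0.10968373] [-0.23255817 -0.13768014] [-0.32029155  0.13643636]
grip [0.62673341 0.25095789 0.151     ] [0.62371154 0.25255537 0.151     ] [0.62471113 0.25201982 0.14989453] [-0.37315799 -0.22711228] [-0.51554813  0.22648824]
pivot [ 0.76606889 -0.17245214  0.1       ] [ 0.76579332 -0.17875218  0.1       ] [ 0.76584974 -0.17372162  0.102348  ] [-0.57438107 -0.36576551] [-0.42396155  0.1965725 ]
[ 0.79275312 -0.20954526  0.13      ] [ 0.48567176 -0.24120874  0.13      ]
rod top [0.55142112 0.23515416 0.135     ] short [0.47873666 0.2133475  0.093     ]
[ 0.49081803 -0.25738686  0.13      ] [ 0.85441487 -0.21044872  0.13      ]
```

The pivot to box-knuckle distance comes out at 219 mm and pivot to tray knuckle at 217 mm, against 220 expected, so the points hold up. The tray is open about 0.5 rad. I'll move above the outer wall with the gripper closing, then descend.

Request:
arm_command(series="0 -15 20 0 255;0 -15 20 0 255;-20 0 20 0 255;-20 0 20 0 255;0 0 20 0 255;0 0 20 0 255;0 0 0 0 255;0 0 0 0 255", squeeze=10)

```text
time_s: 0.82
tool_pos: [0.619, -0.0398, 0.1014]
tool_rot: [-179.8, -0.0, 90.0]
force: [-0.3, -0.1, -0.2]
grip_width: 0.0418
grasp_force: 0.0
```

```bash
python3 - <<'E'
from h import *
S,D=cam("scene"),cam("side")
print(hit(S,395,295,.02),hit(D,210,232,.02),"brush",hit(D,240,255,.04),"blue",hit(D,422,240,.03),"vase",hit(D,185,350,.03))
E
```

```text
[ 0.85678524 -0.0140353   0.02      ] [0.84110172 0.02256952 0.02      ] brush [0.74875751 0.11862096 0.04      ] blue [0.34746738 0.03101623 0.03      ] vase [0.79884839 0.35477397 0.03      ]
```

Nothing is in the way. I'll go down to z = 0.062 and push towards -y.

Request:
arm_command(series="0 0 20 0 255;0 0 20 0 255;0 0 0 0 255;0 0 0 0 255;0 0 0 0 255;0 0 0 0 255;-8 0 0 0 255;-8 0 0 0 255;-8 0 0 0 255;-8 0 0 0 255;-8 0 0 0 255;-8 0 0 0 255;-8 0 0 0 255;-8 0 0 0 255;-8 0 0 0 255;-8 0 0 0 255")

```text
time_s: 2.15
tool_pos: [0.6197, -0.1207, 0.0624]
tool_rot: [-180.0, -0.0, 90.0]
force: [-1.2, 1.9, -0.7]
grip_width: 0.0007
grasp_force: 1.1
```

Request:
arm_command(series="-5 0 0 0 255;-5 0 0 0 255;-5 0 0 0 255;-4 0 0 0 255;-3 0 0 0 255;-3 0 0 0 255;0 0 0 0 255;0 0 0 0 255")

```text
time_s: 2.82
tool_pos: [0.6206, -0.1459, 0.0629]
tool_rot: [179.9, 0.1, 90.0]
force: [0.0, 0.4, -0.4]
grip_width: 0.0004
grasp_force: 0.0
```

Request:
arm_command(series="-2 0 0 0 255;-2 0 0 0 255;-2 0 0 0 255;0 0 0 0 255")

```text
time_s: 3.15
tool_pos: [0.6204, -0.1494, 0.0629]
tool_rot: [180.0, -0.1, 90.1]
force: [0.3, 4.2, 2.0]
grip_width: 0.0006
grasp_force: 2.2
```

Request:
arm_command(series="-2 0 0 0 255;-2 0 0 0 255;0 0 0 0 255;0 0 0 0 255")

```text
time_s: 3.48
tool_pos: [0.6204, -0.1496, 0.0629]
tool_rot: [-180.0, -0.3, 90.2]
force: [-2.0, 10.1, 3.8]
grip_width: 0.0008
grasp_force: 5.1
```

Force rose to 10 N with no further motion, at the y I expected for the stop, so the tray is shut. I'll back off, rise and take a wrist picture of the knuckles.

Request:
arm_command(series="20 0 0 0 255;20 0 -5 0 200;10 -10 -30 0 100;0 -15 -35 0 0;0 -15 -35 0 0;0 0 -35 0 0;0 0 -35 0 0;0 0 -10 0 0;0 0 0 0 0;0 0 0 0 0;0 0 0 0 0")

```text
time_s: 4.4
tool_pos: [0.5792, -0.1055, 0.2456]
tool_rot: [-179.8, 0.0, 90.0]
force: [0.1, -0.8, -0.5]
grip_width: 0.0598
grasp_force: 0.0
```

```bash
python3 - <<'E'
from h import *
C=cam("wrist"); i=cams.read_camera("wrist"); cv2.imwrite("pics/w1.png",i)
p=proj(C,[.549,-.2,.12]); print(p, telemetry.get_obs()["tool_pos"])
x,y=int(p[0])-65,int(p[1])-50
x=max(0,x);y=max(0,y); print(x,y)
np.save("w1.npy",np.array([C[0],np.tile(C[1],(3,1)),C[2]]))
c=cv2.resize(i[y:y+100,x:x+130],None,fx=4,fy=4,interpolation=cv2.INTER_CUBIC)
cv2.imwrite("pics/w1c.png",c)
E
```

```text
[291.51567657 292.6040096 ] [ 0.57898919 -0.10527212  0.24526942]
226 242
```

View pics/w1c.png

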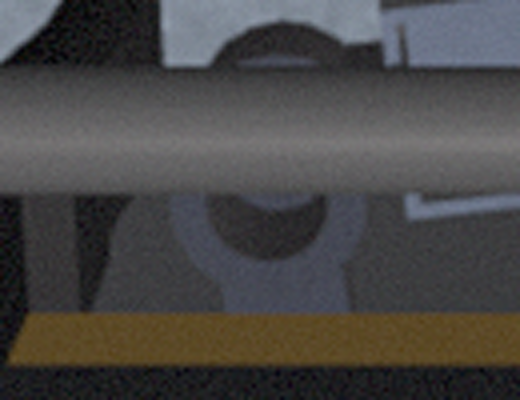

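The upper knuckle's bore is centred at about (293,291.5) in the wrist picture, against a prediction of (291.5,292.6). That puts box_eye near (0.5505,-0.199), with the tray's tube visible through it. On to the pin.

Request:
arm_command(series="30 4 0 0 80;34 5 0 0 80;34 5 0 0 80;34 5 0 0 80;34 5 0 0 80;34 5 0 0 80;34 5 0 0 80;34 5 0 0 80;30 5 0 0 80;7 2 0 0 80;0 0 0 0 80;0 0 0 0 80;0 0 0 0 80")

```text
time_s: 5.53
tool_pos: [0.6262, 0.1972, 0.2466]
tool_rot: [-179.9, 0.1, 89.8]
force: [1.2, -0.9, -0.7]
grip_width: 0.0598
grasp_force: 0.0
```

```bash
python3 - <<'E'
from h import *
a=np.load("w1.npy"); W=(a[0],a[1][0],a[2]); print("box",hit(W,293,291.5,.12))
C=cam("wrist"); i=cams.read_camera("wrist"); cv2.imwrite("pics/w2.png",i)
p=proj(C,[.625,.252,.151]); print(p,proj(C,[.625,.2525,.111]), telemetry.get_obs()["tool_pos"])
np.save("w2.npy",np.array([C[0],np.tile(C[1],(3,1)),C[2]]))
E
```

```text
box [ 0.55042131 -0.19884707  0.12      ]
[321.46357102 132.00039492] [321.89369712 128.96131196] [0.62633406 0.19709636 0.24702442]
```

View pics/w2.png

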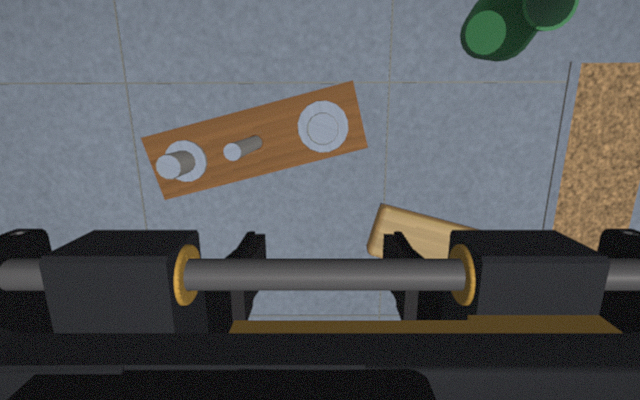

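In this wrist picture the long pin's grip top is at (323.5,128) and its collar at (323,127), with the rod and short pin to the left. That corrects the pin to about (0.626,0.2545). I'll go down and grasp it.

Request:
arm_command(series="20 0 0 0 80;25 0 5 0 80;12 0 20 0 80;0 0 30 0 80;0 0 30 0 80;0 0 25 0 80;0 0 12 0 80;0 0 6 0 80;0 0 0 0 80;0 0 0 0 255;0 0 0 0 255;0 0 0 0 255;0 0 0 0 255;0 0 0 0 255;0 0 0 0 255", squeeze=30)

```text
time_s: 6.83
tool_pos: [0.6263, 0.2571, 0.1201]
tool_rot: [179.9, -0.0, 90.0]
force: [0.2, 0.2, -0.6]
grip_width: 0.0277
grasp_force: 0.0
```

Request:
arm_command(series="0 0 0 0 255;0 0 0 0 255;0 0 0 0 255;0 0 -8 0 255;0 0 -15 0 255;0 0 -20 0 255;0 0 -20 0 255;0 0 -20 0 255;0 0 -20 0 255;0 0 0 0 255;0 0 0 0 255")

```text
time_s: 7.75
tool_pos: [0.6265, 0.2573, 0.2238]
tool_rot: [179.9, -0.0, 90.0]
force: [0.8, -0.4, -2.0]
grip_width: 0.0233
grasp_force: 30.0
```

```bash
python3 - <<'E'
from h import *
o=telemetry.get_obs();print(o["tool_pos"],o["tool_rot"],o["grip_width"],o["grasp_force"])
a=cams.read_camera("scene");b=cams.read_camera("side")
S,D=cam("scene"),cam("side");t=o["tool_pos"]
tip=t+[0,-.0025,-.105]; out=[]
for i,C in((a,S),(b,D)):
    p=proj(C,tip);print(p);x,y=int(p[0])-50,int(p[1])-75;print(x,y)
    out.append(cv2.resize(i[y:y+120,x:x+100],None,fx=4,fy=4,interpolation=cv2.INTER_CUBIC))
cv2.imwrite("pics/held.png",np.hstack(out))
E
```

```text
[0.62654111 0.25725803 0.22377593] [ 1.79867913e+02 -4.87670872e-02  9.00008500e+01] 0.023319496989214497 29.97727965004742
[408.29303183 156.7387744 ]
358 81
[288.51189237 276.69580272]
238 201
```

View pics/held.png

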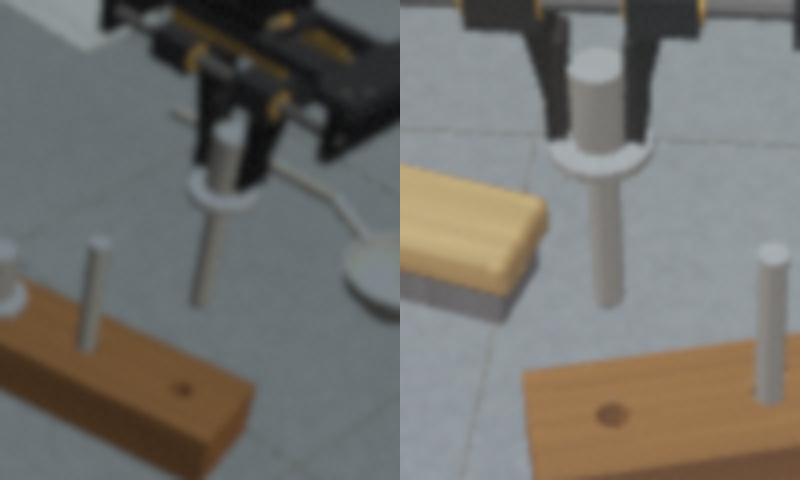

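The pin hangs upright and is held well. Its tip is at (408,156.8) in the scene view and (290,276.8) in the side view, as predicted. I'll carry it to above the knuckle.

Request:
arm_command(series="-15 -3 -15 0 255;-28 -5 -15 0 255;-34 -6 -16 0 255;-36 -6 0 0 255;-36 -6 0 0 255;-36 -6 0 0 255;-36 -6 0 0 255;-36 -6 0 0 255;-36 -6 0 0 255;-36 -6 0 0 255;-36 -6 0 0 255;-36 -6 0 0 255;-28 -4 0 0 255;-18 -3 0 0 255;-8 0 0 0 255;0 0 0 0 255;0 0 0 0 255;0 0 0 0 255")

```text
time_s: 9.35
tool_pos: [0.5515, -0.1957, 0.2684]
tool_rot: [-180.0, -0.1, 90.2]
force: [-0.8, -0.1, -0.6]
grip_width: 0.0232
grasp_force: 30.0
```

Next I'll lower to about 15 mm above the mouth and look.

Request:
arm_command(series="-1 0 10 0 255;0 0 10 0 255;0 0 7 0 255;0 0 0 0 255;0 0 0 0 255;0 0 0 0 255")

```text
time_s: 9.85
tool_pos: [0.5511, -0.1989, 0.2416]
tool_rot: [180.0, 0.0, 90.0]
force: [-0.1, -0.2, -0.8]
grip_width: 0.023
grasp_force: 30.0
```

```bash
python3 - <<'E'
from h import *
o=telemetry.get_obs();t=o["tool_pos"];print(t)
a=cams.read_camera("scene");b=cams.read_camera("side")
S,D=cam("scene"),cam("side"); out=[]
for i,C in((a,S),(b,D)):
    p=proj(C,t+[0,-.0025,-.105]);q=proj(C,[.5505,-.199,.12]);x,y=int(p[0])-32,int(p[1])-45;print(p,x,y,"box",q, "per 5mm", [proj(C,np.array([.5505,-.199,.12])+d)-q for d in ([.005,0,0],[0,.005,0])])
    out.append(cv2.resize(i[y:y+90,x:x+65],None,fx=6,fy=6,interpolation=cv2.INTER_CUBIC))
cv2.imwrite("pics/over.png",np.hstack(out))
E
```

```text
[ 0.55110086 -0.19889297  0.24157316]
[240.7849104  218.15059087] 208 173 box [242.52722288 222.40193334] per 5mm [array([1.20363033, 1.3456277 ]), array([ 1.93071519, -1.07286918])]
[336.83525437 146.82525132] 304 101 box [336.84314873 152.8962066 ] per 5mm [array([-1.91870677, -0.06797054]), array([-0.04468633,  0.9483814 ])]
```

View pics/over.png

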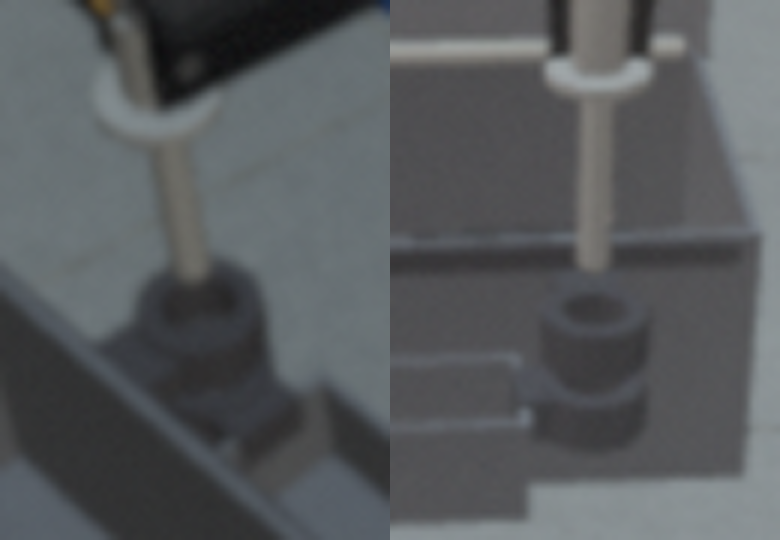

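The tip lines up in x within about 1 mm. In y it sits about 3 mm too far towards the toolbox: tip (240.2,220) against bore (241.8,223.3) in the scene view, and (338,145.7) against (338.3,153) in the side view. I'll shift +3 mm in y and lower gently.

Request:
arm_command(series="3 0 0 0 255;0 0 0 0 255;0 0 6 0 255;0 0 6 0 255;0 0 6 0 255;0 0 6 0 255;0 0 0 0 255;0 0 0 0 255")

```text
time_s: 10.62
tool_pos: [0.5506, -0.196, 0.2168]
tool_rot: [-179.9, -0.0, 90.0]
force: [0.7, -0.7, -0.2]
grip_width: 0.0232
grasp_force: 30.0
```

The tip is 8 mm inside the bore with no force. I'll keep lowering.

Request:
arm_command(series="0 0 5 0 255;0 0 5 0 255;0 0 5 0 255;0 0 5 0 255;0 0 5 0 255;0 0 5 0 255;0 0 5 0 255;0 0 0 0 255;0 0 0 0 255")

```text
time_s: 11.37
tool_pos: [0.5508, -0.1959, 0.1821]
tool_rot: [-180.0, -0.0, 90.0]
force: [0.3, -0.1, -1.2]
grip_width: 0.023
grasp_force: 30.0
```

Request:
arm_command(series="0 0 6 0 255;0 0 6 0 255;0 0 6 0 255;0 0 6 0 255;0 0 6 0 255;0 0 5 0 255;0 0 4 0 255;0 0 3 0 255;0 0 2 0 255;0 0 0 0 255;0 0 0 0 255")

```text
time_s: 12.28
tool_pos: [0.5511, -0.1961, 0.1387]
tool_rot: [180.0, 0.0, 90.0]
force: [-0.1, -0.9, -1.0]
grip_width: 0.0233
grasp_force: 30.0
```

Request:
arm_command(series="0 0 1 0 255;0 0 1 0 255;0 0 1 0 255;0 0 1 0 255;0 0 0 0 255;0 0 0 0 255")

```text
time_s: 12.78
tool_pos: [0.5511, -0.1961, 0.1351]
tool_rot: [180.0, 0.0, 90.0]
force: [-1.7, 0.6, 2.7]
grip_width: 0.0232
grasp_force: 30.0
```

Contact shows at the expected height. I'll release and rise.

Request:
arm_command(series="0 0 0 0 60;0 0 0 0 60;0 0 0 0 60;0 0 0 0 60;0 0 0 0 60;0 0 0 0 60;0 0 -10 0 60;0 0 -20 0 60;0 0 -30 0 60;0 0 -30 0 60;0 0 -30 0 60;20 0 -20 0 60;30 0 0 0 60;30 0 0 0 60;30 0 0 0 60;30 0 0 0 60;0 0 0 0 60;0 0 0 0 60")

```text
time_s: 14.28
tool_pos: [0.5512, -0.0536, 0.2755]
tool_rot: [179.9, -0.0, 90.3]
force: [-0.0, -1.1, 0.4]
grip_width: 0.0663
grasp_force: 0.0
```

```bash
python3 - <<'E'
from h import *
a=cams.read_camera("scene");b=cams.read_camera("side")
f=lambda i,x,y:cv2.resize(i[y:y+120,x:x+100],None,fx=4,fy=4,interpolation=cv2.INTER_CUBIC)
cv2.imwrite("pics/end.png",np.hstack([f(a,200,150),f(b,270,90)]))
S,D=cam("scene"),cam("side")
for C in(S,D):print(proj(C,[.5505,-.199,.166]),proj(C,[.5505,-.199,.126]))
E
```

```text
[239.83537797 208.4004276 ] [242.1868963  220.63174048]
[337.41525829 137.07472737] [336.91629742 150.87330666]
```

View pics/end.png

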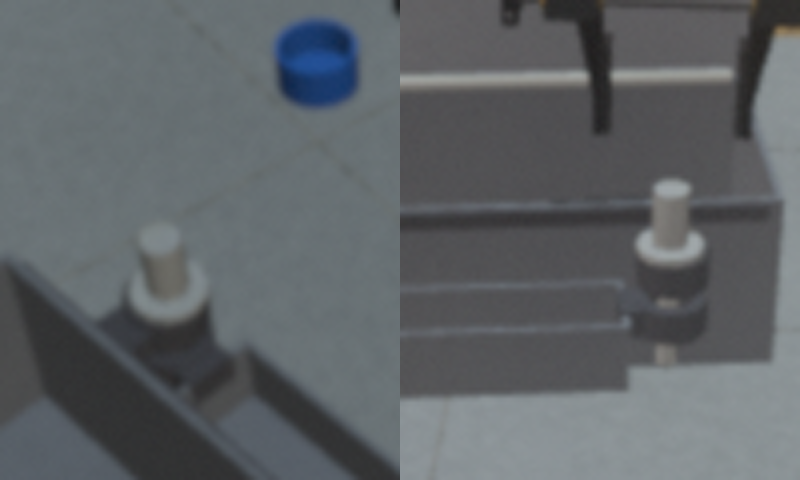

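The collar rests on the upper knuckle: grip top at (337.8,137) in the side view against a predicted (337.4,137.1). The shank shows between the knuckles and below the lower one, the tray is shut, and the gripper is clear.

```bash
python3 -c "
from cell import env
print(env.sign_off())"
```

```text
the job is handed in; nothing more can be done
None
```

The tray is shut, the long pin stands upright through both knuckles with its collar on the upper one, and the job was handed in at about 14 s; sign-off gave no verdict.

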